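# Lift a freshly painted panel off its drying battens into the pull-out tray

## Task

Pull the spatula out from under the book riser, lay it down flat, let go and take it afresh so that its blade is free; slide it under the freshly painted panel, lift that off its battens without touching it yourself, and set it down gently, flat on the ribs of the pulled-out tray. Draw the spatula out, lay it flat on the board and push the tray fully shut. Leave the mallet, the clamp and the corner protector alone.

Things in the scene. Friction and masses are not known exactly. Their poses are not given: they have to be found in the camera images.
- spatula: Cranked sheet-steel spatula, 0.21 kg, lying level on its blade. Origin: centre of the blade's rear edge, underside; x to the blade's tip, z up. Blade x 0 to 95, 56 mm wide, 3 mm sheet with a 14 mm high lip along each long side; it can be gripped across the lips. Balances at x = 22. Starts with its handle under the riser, blade sticking out towards the robot.
- spatula_grip (a point): Place to grip the spatula's handle from above: a dark wooden bar of 20 x 20 mm, 100 mm long (x -30 to -130 of the spatula), 45 to 65 mm above the blade's underside, joined to the blade by a sloping 20 mm wide strip. The point lies on its centreline, 60 mm behind and 55 mm above the spatula's origin.
- spatula_tail (a point): Rear end of the handle, on its centreline (130 mm behind the origin, 55 mm up).
- spatula_tip (a point): Middle of the blade's front edge, on the underside (95 mm ahead of the origin).
- panel: Flat white freshly painted drawer front, 100 (x) x 130 (y) x 8 (z) mm, about 0.08 kg. Origin: centre of its underside. Starts flat on top of the rack's battens. Too wide to grip, and wet.
- rack: Fixed drying rack on the board: two wooden battens along x, 130 mm long, 14 mm wide, 28 mm high, centred at y = +48 and -48 mm (82 mm free between), joined by a 14 mm thick, 28 mm high cross-bar at x = 72. Origin: midpoint between the battens, on the board. The gap under the panel is open at the -x end: the blade goes in along +x.
- riser: Fixed low plywood book riser, 240 (x) x 380 (y) mm, board from 78 to 98 mm high, an 18 mm cheek at each y end, open front and back; front edge at x = -120, towards the robot. Books lie on it from x = -40 on, up to 140 mm high. Origin: centre of its footprint, on the board.
- unit: Fixed low white drawer unit, 170 (x) x 210 (y) x 94 mm; origin at the centre of its footprint on the board; its open front faces -x, where the tray comes out.
- tray (a joint): Pull-out of the grey plastic tray along the unit's -x, in m: 0 shut, 0.19 fully out. Starts 0.15 to 0.18 out; about 3 N of friction. Its front wall (x -65 to -85 of tray_floor) is cut down to the floor between y = -44 and 44, so the blade can pass; on each side (y = +-64.5) sits a chrome handle, outer face at x = -111, bar 20 mm above the floor.
- tray_floor (a point): Centre of the tray's inner floor, 30 mm above the board; moves with the tray, axes as the unit's. Inside 130 (x) x 162 (y) mm, rim 42 mm above the floor. Two ribs along x, 12 mm wide, 28 mm above the floor, centred at y = +48 and -48 mm (84 mm free between them).
- mallet: Wooden mallet lying on the board, 165 mm long along x, head 38 x 70 x 40 mm at +x. Origin: under the middle of its length, on the board. Bystander.
- clamp: Red spring clamp lying on the board, 110 mm long along x, 60 mm wide, 24 mm high. Origin: under its pivot. Bystander.
- protector: Grey plastic corner protector, three 50 mm square walls meeting in a corner, 50 mm high. Origin: centre of its underside. Bystander.

How it is judged:
By the outcome, as a careful person would: the job done as asked, in the order asked, and still so for the second after the job is handed in, with the robot touching nothing.
It also fails if it takes over 70 s, if anything falls off the work surface, if the arm or the gripper's body presses on something with over 40 N, if the wrist force passes 120 N, or if a joint passes its speed limit or range.

## Robot

A 6-joint arm with a two-finger parallel gripper is mounted at the origin on the work surface. World frame = base frame: x ahead of the robot, y to its left, z up, the work surface at z = 0. Lengths are in mm, angles in rad, forces in N, time in s.
With the tool pointing down it reaches from about 350 to 875 mm from the base axis. Payload 4.2 kg.
Tool frame: the origin (TCP) lies at the very end of the fingers, on their centre line; the grasp point (between the pads) lies 19 mm behind it; z points along the fingers, y is the line along which they close (so a half turn about z gives the same grasp; the last joint's range is limited). The gripper opens to 85 mm and grips with 20 to 120 N. Pads are 22 mm wide; open, the fingers measure 114 mm over their backs; the gripper's body (76 mm by 85 mm) begins 54 mm behind the grasp point. The pads swing forward as they close: fully open they stand 13 mm farther back than shut.
Start: joints at [-0.845, 0.385, 0.008, 0, -1.194, -0.259], TCP at [281.28, -558.104, 231.312] pointing down, gripper open.
Joint ranges: [-3.14, 3.14], [-1.21, 2.06], [-1.07, 1.41], [-3.16, 2.05], [-2.99, -0.16], [-3.1, 3.1]. Speed limits (rad/s): [2.79, 2.79, 3.14, 3.14, 3.14, 3.14].

## Interface

Orientations are given as a unit quaternion [x, y, z, w].
In Python, from bench import monitor, get_image, camera_info, job_done gives the robot as it stands.
- The arm moves only by the tool send_rows, never from a script. Its argument "series" is a list of rows, each a list of 3 entries, a list of its own where there are three numbers: the shift along the tool's x, y, z in mm, then the turn, a rotation vector about the tool's x, y, z in rad, then the finger opening in mm, from 0 to 85.4. A call has 1 to 8 rows; each row shifts and turns the commanded pose from where the row before left it, along the tool's axes as they then stand; what a row does not reach is not made up. A row lasts 1/10 s, in which the tool goes at most 50 mm and 8.59 degrees, less where a joint would pass 70% of its speed; a pose out of reach is approached as far as the arm can. A call with a gripper value outside its range is refused whole. The fingers move at their own pace and stop on an object; the grip force is fixed at half the most. Time passes only in rows, so rows that do not move let the fingers close. It gives the time, the measured TCP pose, the force, the opening and the grip force at its end, in the units of the state.
- monitor.read_state(): the state, without advancing time (a new reading comes with each control period).
- get_image(name): name is "scene" or "top" or "wrist"; returns the picture (420x560x3 uint8, red, green, blue); there is no depth.
- camera_info(name): a dict with "intrinsics" (3x3 intrinsics, pixels), "R" (3x3) and "t" (3): a world point X has camera coordinates R X + t. Camera axes: x right, y down, z forward; pixel columns grow to the right and rows downward; lengths in mm; the calibration is good to about 2 mm. The wrist camera is an equidistant fisheye: a pixel r from the principal point sees the ray r / f radians off the axis. A picture is of the moment at which its call begins: read the wrist's pose just before it. camera_info takes no time and is no camera call; for the wrist camera it gives the pose at the moment of the call.
- job_done(): hands the job in; it is judged then, once.
The state is a dict: "clock": time; "joints": joint angles; "joint_vel": joint speeds; "joint_efforts": joint torques, N m; "position": TCP position; "ee_rot": TCP orientation; "contact_force": force on the tool from outside, world axes, zero at the start; "wrist_torque": the same for the moment, N m; "gripper_width": finger opening in mm; "grasp_force": force on a finger pad.
Only numpy, scipy, OpenCV 4.12 (cv2) and the standard library are available. Lean on these libraries where they do the work, as an engineer would, in place of code of your own. Each camera call takes 0.05 s, during which the arm holds its last target. There are 200 camera calls.

## Working session

There is one attempt and no reset: what is moved stays moved. The work goes in short steps, Python scripts to look and compute and a tool call to move; the robot and the scene stay as the last step left them, time stands still between calls to the robot, and variables do not carry over. Pictures are saved under pics/ and viewed, at most 10 in all, crops included, and the job is handed in when it is done.

Besides the shell and the picture viewer there is one more tool, called after ">>>" as name([rows], argument=value, ...), one row to a line, values as JSON. send_rows: Moves the arm, as the interface text tells. Its arguments: {"type":"object","properties":{"series":{"type":"array"}},"required":["series"]}

```bash
mkdir -p pics; ls
python3 - <<'E'
from bench import monitor,get_image,camera_info
import cv2
s=monitor.read_state();print(s)
for n in("scene","top"):
    im=get_image(n)[:,:,::-1];cv2.imwrite(f"pics/{n}0.png",cv2.resize(im,(784,588),interpolation=cv2.INTER_CUBIC));cv2.imwrite(f"raw_{n}0.png",im)
    c=camera_info(n);print(n,c)
E
```

```text
pics
{'clock': 0.0, 'joints': array([-8.45397269e-01,  3.85549118e-01,  6.60072325e-03, -5.01415207e-04,
       -1.19397459e+00, -2.58589838e-01]), 'joint_vel': array([-1.13559174e-04, -2.30182313e-04,  4.62829589e-04,  3.62349483e-05,
       -1.32919294e-03, -6.07344015e-04]), 'joint_efforts': array([ 1.13855181e-04, -3.92291343e+01,  1.88400078e+01,  4.18603733e+00,
       -4.59898612e-03, -1.11255679e-05]), 'position': array([ 281.02002193, -557.59891084,  230.21587978]), 'ee_rot': array([-2.31201020e-01,  9.72905393e-01,  1.04728635e-03, -2.96919527e-04]), 'contact_force': array([ 0.28283177,  0.81812263, -0.25677019]), 'wrist_torque': array([ 0.01110161, -0.01071668, -0.01149573]), 'grasp_force': 0.0, 'gripper_width': 85.06111438625065}
scene {'intrinsics': array([[401.56974272,   0.        , 281.22271945],
       [  0.        , 401.56974272, 218.17760963],
       [  0.        ,   0.        ,   1.        ]]), 'R': array([[-0.76526945,  0.6436051 , -0.01162508],
       [ 0.36754909,  0.42206034, -0.82871752],
       [-0.52846034, -0.63846499, -0.55954635]]), 't': array([ 420.27685298, -167.69122604, 1294.49560971])}
top {'intrinsics': array([[474.01596749,   0.        , 270.4087465 ],
       [  0.        , 474.01596749, 210.8859313 ],
       [  0.        ,   0.        ,   1.        ]]), 'R': array([[-0.01158108, -0.99988353, -0.00994037],
       [-0.98423883,  0.01315311, -0.17635453],
       [ 0.17646474,  0.00774132, -0.98427652]]), 't': array([  47.07645331,  578.96816033, 1134.24794513])}
```

View pics/top0.png

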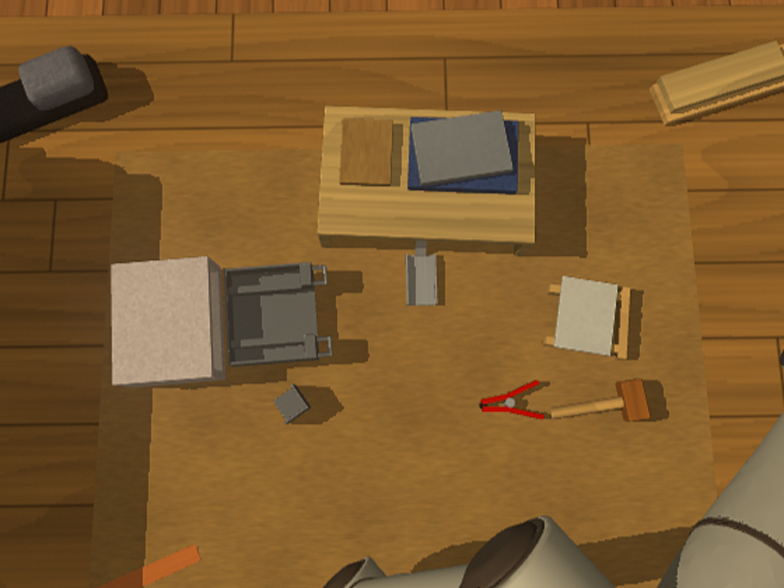

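View pics/scene0.png

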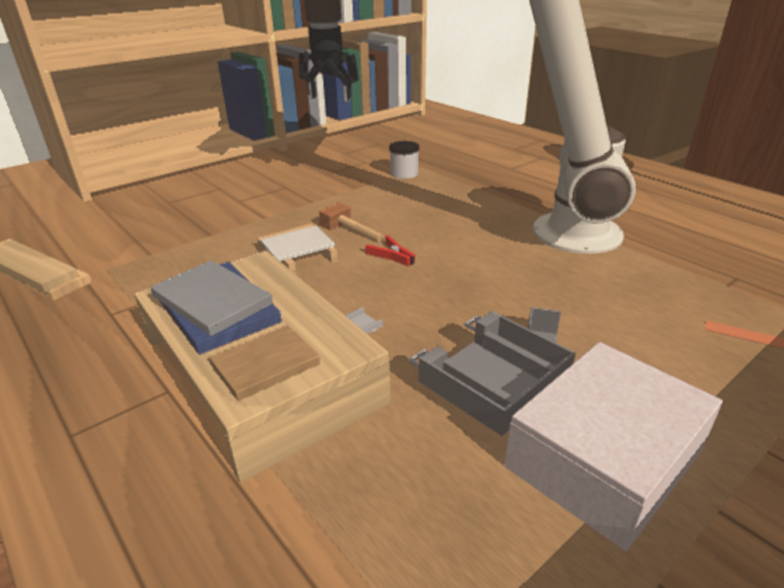

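The top view shows the spatula blade at about (421,280), with its tip towards the robot. The rack is at (590,315) with its open end to the left, and the tray at (270,315) opens to the right. I'll enlarge the parts that matter.

Run:
```python
import cv2,numpy as np
im=cv2.imread("raw_top0.png")
def tile(x,y):
    t=cv2.resize(im[y:y+75,x:x+100],(400,300),interpolation=cv2.INTER_CUBIC)
    for k in range(0,100,10):
        cv2.line(t,(k*4,0),(k*4,6 if k%50 else 14),(0,255,255),1)
    for k in range(0,75,10): cv2.line(t,(0,k*4),(6 if k%50 else 14,k*4),(0,255,255),1)
    return t
o=np.vstack([np.hstack([tile(152,183),tile(370,190)]),np.hstack([tile(250,155),tile(370,255)])])
cv2.imwrite("pics/tiles.png",o)
```

```text
(no output)
```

View pics/tiles.png

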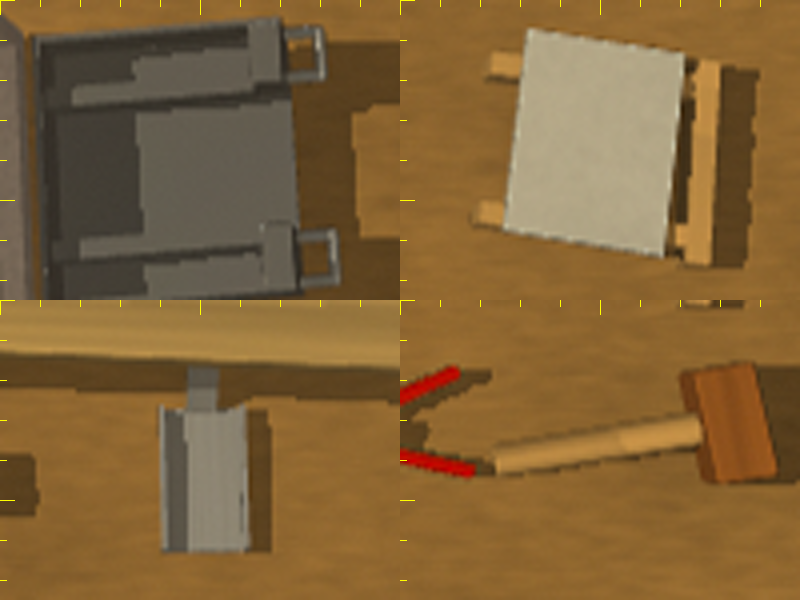

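Pixels read off the tiles: panel corners (529,29), (685,53), (664,257) and (503,231); handle bars at (325,53) and (339,257); spatula lip corners (160,405), (246,404), (249,550) and (162,550). Next I'll fit poses to these.

```bash
cat > h.py <<'E'
import numpy as np
from scipy.optimize import least_squares
from scipy.spatial.transform import Rotation as Ro
from bench import monitor,get_image,camera_info
def proj(c,X):
    q=np.asarray(X,float)@c["R"].T+c["t"]; p=q@c["intrinsics"].T; return p[:,:2]/p[:,2:]
def fit(c,uv,X,x0):
    uv=np.array(uv,float);X=np.array(X,float)
    def w(p):
        cc,s=np.cos(p[2]),np.sin(p[2]); return np.c_[X[:,0]*cc-X[:,1]*s+p[0],X[:,0]*s+X[:,1]*cc+p[1],X[:,2]]
    r=least_squares(lambda p:(proj(c,w(p))-uv).ravel(),x0,x_scale=[100,100,1]); return r.x,np.abs(r.fun).max()
def T(uv,off,base): return [((u-base[0]+.5)/4-.5+off[0],(v-base[1]+.5)/4-.5+off[1]) for u,v in uv]
E
python3 - <<'E'
from h import *
c=camera_info("top");np.set_printoptions(precision=3,suppress=True)
print("spat",*fit(c,T([(160,405),(246,404),(249,550),(162,550)],(250,155),(0,300)),[(0,-28,14),(0,28,14),(95,28,14),(95,-28,14)],[600,0,3.1]))
print("panel",*fit(c,T([(529,29),(685,53),(664,257),(503,231)],(370,190),(400,0)),[(-50,65,36),(50,65,36),(50,-65,36),(-50,-65,36)],[600,-300,-1.5]))
print("panel top->",)
print("rack",*fit(c,T([(720,63),(713,265),(490,52),(487,76),(479,200),(474,223)],(370,190),(400,0)),[(79,55,28),(79,-55,28),(-65,55,28),(-65,41,28),(-65,-41,28),(-65,-55,28)],[600,-300,-1.5]))
print("tray",*fit(c,T([(326,53),(340,257)],(152,183),(0,0)),[(-111,64.5,50),(-111,-64.5,50)],[600,300,1.5]))
# left handle tile is at +x world -> unit y? print both
s=1/1.4
print("unit",*fit(c,[(u*s,v*s) for u,v in[(111,263),(208,257),(213,378),(112,384)]],[(85,-105,94),(-85,-105,94),(-85,105,94),(85,105,94)],[600,400,1.5]))
print("riser",*fit(c,[(u*s,v*s) for u,v in[(318,233),(535,242),(535,113),(325,107)]],[(-120,190,98),(-120,-190,98),(120,-190,98),(120,190,98)],[800,0,0]))
E
```

```text
spat [664.503 -39.013   3.135] 0.3072512178126203
panel [ 541.278 -331.745   -1.748] 0.2691268800095372
panel top->
rack [ 537.729 -328.883   -1.697] 3.8579119983560304
tray [562.689  18.229  -1.501] 0.06862577421455285
unit [534.578 413.503   1.633] 0.572996152030214
riser [791.09  -50.711  -0.052] 0.8251078591788001
```

Run:
```python
from h import *
c=camera_info("top");np.set_printoptions(precision=3,suppress=True)
print("rack",*fit(c,T([(720,63),(713,265),(490,52),(487,76),(479,200),(474,223)],(370,190),(400,0)),[(79,65,28),(79,-65,28),(-65,55,28),(-65,41,28),(-65,-41,28),(-65,-55,28)],[600,-300,-1.5]))
print("rackends",*fit(c,T([(490,52),(487,76),(479,200),(474,223)],(370,190),(400,0)),[(-65,55,28),(-65,41,28),(-65,-41,28),(-65,-55,28)],[600,-300,-1.5]))
print("tray",*fit(c,T([(326,53),(340,257)],(152,183),(0,0)),[(-111,-64.5,50),(-111,64.5,50)],[600,300,1.5]))
print("tray+",*fit(c,T([(326,53),(340,257),(283,20),(283,80),(263,225),(297,290)],(152,183),(0,0)),[(-111,-64.5,50),(-111,64.5,50),(-85,-85,72),(-85,-44,72),(-65,44,72),(-85,85,72)],[600,300,1.5]))
```

```text
rack [ 537.847 -328.894   -1.697] 1.3216253043959796
rackends [ 537.19  -327.612   -1.709] 0.4844813938122172
tray [547.317 239.696   1.64 ] 0.06862577409330584
tray+ [547.564 238.893   1.637] 0.7303050147779686
```

>>> send_rows([
  [[-20,12,0],[0,0,0],85],
  [[-35,21,0],[0,0,0],85],
  [[-35,21,0],[0,0,0],85],
  [[-35,21,0],[0,0,0],85],
  [[-35,21,0],[0,0,0],85],
  [[-35,21,0],[0,0,0],85],
  [[-35,21,0],[0,0,0],85],
  [[-35,21,0],[0,0,0],85],
])

```text
clock: 0.9
position: [446.8, -295.2, 231.0]
ee_rot: [-0.231, 0.973, 0.0, -0.0]
contact_force: [1.4, -0.2, 0.6]
gripper_width: 84.7
grasp_force: 0.0
```

>>> send_rows([
  [[-35,21,0],[0,0,0],85],
  [[-35,21,0],[0,0,0],85],
  [[-35,21,0],[0,0,0],85],
  [[-35,21,0],[0,0,0],85],
  [[-35,21,0],[0,0,0],85],
  [[-35,21,0],[0,0,0],85],
  [[-35,21,0],[0,0,0],85],
  [[-15,9,0],[0,0,0],85],
])

```text
clock: 1.7
position: [609.5, -37.7, 230.4]
ee_rot: [-0.233, 0.973, 0.0, -0.0]
contact_force: [-0.1, -0.6, 0.2]
gripper_width: 85.1
grasp_force: 0.0
```

>>> send_rows([
  [[0,0,0],[0,0,-0.14],85],
  [[0,0,0],[0,0,-0.14],85],
  [[0,0,0],[0,0,-0.14],85],
  [[0,0,0],[0,0,-0.14],85],
  [[0,0,0],[0,0,-0.14],85],
  [[0,0,0],[0,0,-0.14],85],
  [[0,0,0],[0,0,-0.14],85],
  [[0,0,0],[0,0,-0.14],85],
])

```text
clock: 2.5
position: [607.8, -41.1, 230.8]
ee_rot: [0.715, -0.7, -0.0, 0.0]
contact_force: [0.5, -0.8, 0.4]
gripper_width: 85.0
grasp_force: 0.0
```

>>> send_rows([
  [[0,0,0],[0,0,-0.14],85],
  [[0,0,0],[0,0,-0.14],85],
  [[0,0,0],[0,0,-0.14],85],
  [[0,0,0],[0,0,-0.14],85],
  [[0,0,0],[0,0,-0.14],85],
  [[0,0,0],[0,0,-0.14],85],
  [[0,0,0],[0,0,-0.14],85],
  [[0,0,0],[0,0,-0.14],85],
])

```text
clock: 3.3
position: [607.8, -41.0, 230.9]
ee_rot: [0.977, -0.213, -0.001, 0.0]
contact_force: [0.4, 0.0, 1.1]
gripper_width: 85.1
grasp_force: 0.0
```

>>> send_rows([
  [[0,0,0],[0,0,-0.14],85],
  [[0,0,0],[0,0,-0.14],85],
  [[0,0,0],[0,0,-0.14],85],
  [[0,0,0],[0,0,0],85],
])

```text
clock: 3.7
position: [607.9, -41.0, 230.9]
ee_rot: [1.0, -0.008, -0.001, 0.0]
contact_force: [-0.3, -0.2, -0.0]
gripper_width: 85.1
grasp_force: 0.0
```

```bash
cat >> h.py <<'E'
np.set_printoptions(precision=3,suppress=True)
def to(x,y,z,psi=None):
    """shift in tool axes (applied before the turn) and rotation vector to a tool-down target"""
    s=monitor.read_state();R=Ro.from_quat(s["ee_rot"]);p=s["position"]
    X=R.as_matrix()[:,0];cur=np.arctan2(X[1],X[0]);psi=cur if psi is None else psi
    tgt=Ro.from_euler("z",psi)*Ro.from_euler("x",np.pi)
    print("t",round(s["clock"],2),"pos",p,"psi",round(cur,3),"tiltz",R.as_matrix()[:,2],"j",s["joints"],"w",round(s["gripper_width"],1),"g",round(s["grasp_force"],1),"F",s["contact_force"])
    print("shift",R.inv().apply(np.array([x,y,z])-p),"turn",(R.inv()*tgt).as_rotvec())
E
python3 -c "
from h import *
to(610,-39,1,0)"
```

```text
t 3.7 pos [607.889 -41.029 230.919] psi -0.016 tiltz [-0.001 -0.    -1.   ] j [ 0.198  0.359 -0.033 -0.    -1.181  1.357] w 85.1 g 0.0 F [-0.26  -0.218 -0.023]
shift [  2.328  -2.074 229.916] turn [ 0.     0.001 -0.016]
```

>>> send_rows([
  [[2,-2,40],[0,0,-0.016],85],
  [[0,0,45],[0,0,0],85],
  [[0,0,45],[0,0,0],85],
  [[0,0,40],[0,0,0],85],
  [[0,0,30],[0,0,0],85],
  [[0,0,15],[0,0,0],85],
  [[0,0,10],[0,0,0],85],
  [[0,0,4],[0,0,0],85],
])

```text
clock: 4.5
position: [610.0, -38.8, 1.3]
ee_rot: [1.0, -0.0, -0.001, 0.0]
contact_force: [0.7, 0.3, -0.5]
gripper_width: 85.1
grasp_force: 0.0
```

>>> send_rows([
  [[0,0,0],[0,0,0],50],
  [[0,0,0],[0,0,0],50],
  [[0,0,0],[0,0,0],50],
  [[0,0,0],[0,0,0],50],
  [[0,0,0],[0,0,0],50],
])

```text
clock: 5.0
position: [611.5, -38.4, 4.0]
ee_rot: [1.0, 0.001, 0.002, -0.0]
contact_force: [-1.0, 0.9, 6.5]
gripper_width: 53.8
grasp_force: 63.8
```

>>> send_rows([
  [[-5,0,-2],[0,0,0],50],
  [[-15,0,0],[0,0,0],50],
  [[-20,0,0],[0,0,0],50],
  [[-25,0,0],[0,0,0],50],
  [[-25,0,0],[0,0,0],50],
  [[-25,0,0],[0,0,0],50],
  [[-25,0,0],[0,0,0],50],
  [[-15,0,0],[0,0,0],50],
])

```text
clock: 5.8
position: [452.8, -39.1, 4.3]
ee_rot: [1.0, 0.0, -0.001, 0.0]
contact_force: [0.8, 0.4, -0.7]
gripper_width: 54.2
grasp_force: 63.4
```

>>> send_rows([
  [[-10,0,0],[0,0,0],50],
  [[0,0,0],[0,0,0],50],
])

```text
clock: 6.0
position: [443.4, -39.1, 4.3]
ee_rot: [1.0, 0.0, -0.001, 0.0]
contact_force: [-0.9, -0.4, -0.7]
gripper_width: 53.8
grasp_force: 63.4
```

Run:
```python
from h import *
import cv2
to(446,-39,2,0)
im=get_image("top")[:,:,::-1];cv2.imwrite("raw1.png",im)
im2=get_image("scene")[:,:,::-1]
a=cv2.resize(im[150:290,220:360],(400,400),interpolation=cv2.INTER_CUBIC)
b=cv2.resize(im2[120:260,190:330],(400,400),interpolation=cv2.INTER_CUBIC)
cv2.imwrite("pics/pull.png",np.hstack([a,b]))
```

```text
t 6.0 pos [443.446 -39.064   4.287] psi 0.001 tiltz [-0.002 -0.    -1.   ] j [ 0.279  0.411 -0.691 -0.001 -0.471  1.293] w 53.8 g 63.4 F [-0.93  -0.365 -0.699]
shift [ 2.56  -0.062  2.281] turn [0.    0.002 0.001]
```

View pics/pull.png

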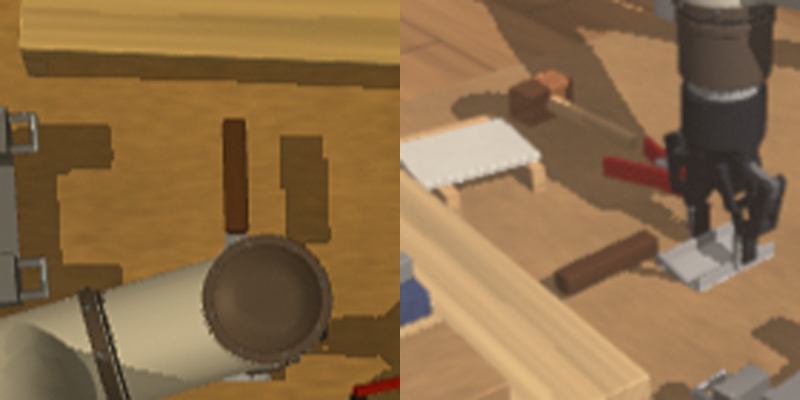

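The handle is fully out from under the riser; its bar runs from (234,118) to (236,232) in the left crop, and it lies level.

>>> send_rows([
  [[0,0,1],[0,0,0],50],
  [[0,0,0],[0,0,0],85],
  [[0,0,0],[0,0,0],85],
  [[0,0,0],[0,0,0],85],
  [[0,0,0],[0,0,0],85],
  [[0,0,-20],[0,0,0],85],
  [[0,0,-45],[0,0,0],85],
  [[0,0,-45],[0,0,0],85],
])

```text
clock: 6.9
position: [444.7, -39.0, 114.0]
ee_rot: [1.0, 0.001, -0.001, 0.0]
contact_force: [1.5, 0.2, -0.2]
gripper_width: 84.5
grasp_force: 0.0
```

>>> send_rows([
  [[0,0,-40],[0,0,0.14],85],
  [[0,0,0],[0,0,0.14],85],
  [[0,0,0],[0,0,0.14],85],
  [[0,0,0],[0,0,0.14],85],
  [[0,0,0],[0,0,0.14],85],
  [[0,0,0],[0,0,0.14],85],
  [[0,0,0],[0,0,0.14],85],
  [[0,0,0],[0,0,0.14],85],
])

```text
clock: 7.7
position: [445.3, -38.8, 153.2]
ee_rot: [0.846, -0.533, -0.0, 0.0]
contact_force: [0.5, -0.7, 0.2]
gripper_width: 84.9
grasp_force: 0.0
```

>>> send_rows([
  [[0,0,0],[0,0,0.14],85],
  [[0,0,0],[0,0,0.14],85],
  [[0,0,0],[0,0,0.14],85],
  [[0,0,0],[0,0,0.14],85],
  [[0,0,0],[0,0,0.14],85],
  [[0,0,0],[0,0,0.14],85],
  [[0,0,0],[0,0,0.14],85],
  [[0,0,0],[0,0,0.14],85],
])

```text
clock: 8.5
position: [445.2, -38.8, 153.2]
ee_rot: [-0.434, 0.901, 0.0, -0.0]
contact_force: [0.3, 0.4, 1.2]
gripper_width: 85.1
grasp_force: 0.0
```

>>> send_rows([
  [[0,0,0],[0,0,0.14],85],
  [[0,0,0],[0,0,0.14],85],
  [[0,0,0],[0,0,0.14],85],
  [[0,0,0],[0,0,0.14],85],
  [[0,0,0],[0,0,0.14],85],
  [[0,0,0],[0,0,0.14],85],
  [[0,0,0],[0,0,0.06],85],
  [[0,0,0],[0,0,0],85],
])

```text
clock: 9.3
position: [445.3, -38.8, 153.2]
ee_rot: [-0.001, 1.0, 0.0, -0.0]
contact_force: [-0.7, -0.4, 1.1]
gripper_width: 84.7
grasp_force: 0.0
```

Run:
```python
from h import *
c=camera_info("top");k=400/140
uv=[((u+.5)/k-.5+220,(v+.5)/k-.5+150) for u,v in[(224,119),(245,119),(225,232),(247,233)]]
p,e=fit(c,uv,[(-130,-10,65),(-130,10,65),(-30,-10,65),(-30,10,65)],[500,-39,3.14]);print(p,e)
g=p[:2]-57*np.array([np.cos(p[2]),np.sin(p[2])]);print(g)
to(g[0],g[1],36,p[2])
```

```text
[495.708 -37.446   3.13 ] 0.3615365754671984
[552.704 -38.088]
t 9.3 pos [445.264 -38.8   153.194] psi -3.139 tiltz [-0.  0. -1.] j [ 0.279  0.162 -0.524 -0.    -0.885 -1.846] w 84.7 g 0.0 F [-0.743 -0.378  1.098]
shift [-107.473    0.402  117.166] turn [ 0.    -0.     0.014]
```

>>> send_rows([
  [[-45,0,0],[0,0,0.014],85],
  [[-45,0,0],[0,0,0],85],
  [[-17,0,20],[0,0,0],85],
  [[0,0,40],[0,0,0],85],
  [[0,0,35],[0,0,0],85],
  [[0,0,15],[0,0,0],85],
  [[0,0,7],[0,0,0],85],
  [[0,0,0],[0,0,0],10],
])

```text
clock: 10.1
position: [552.1, -39.4, 35.5]
ee_rot: [0.005, 1.0, -0.0, -0.001]
contact_force: [-1.5, -0.4, 0.4]
gripper_width: 72.8
grasp_force: 0.0
```

>>> send_rows([
  [[0,0,0],[0,0,0],10],
  [[0,0,0],[0,0,0],10],
  [[0,0,0],[0,0,0],10],
  [[0,0,0],[0,0,0],10],
  [[0,0,0],[0,0,0],10],
  [[0,0,0],[0,0,0],10],
  [[0,0,0],[0,0,0],10],
])

```text
clock: 10.8
position: [553.2, -39.2, 37.2]
ee_rot: [0.005, 1.0, 0.0, 0.001]
contact_force: [-0.2, -0.2, 5.4]
gripper_width: 19.0
grasp_force: 61.7
```

>>> send_rows([
  [[0,0,-10],[0,0,0],10],
  [[0,0,-20],[0,0,0],10],
  [[0,0,-30],[0,0,0],10],
  [[0,0,-30],[0,0,0],10],
  [[0,0,-20],[0,0,-0.05],10],
  [[0,0,-10],[0,0,-0.1],10],
  [[0,0,0],[0,0,-0.12],10],
  [[0,0,0],[0,0,-0.12],10],
])

```text
clock: 11.6
position: [551.7, -39.3, 156.4]
ee_rot: [-0.19, 0.982, 0.0, -0.0]
contact_force: [-1.8, 0.4, -2.7]
gripper_width: 18.9
grasp_force: 60.6
```

>>> send_rows([
  [[0,0,0],[0,0,-0.12],10],
  [[0,0,0],[0,0,-0.12],10],
  [[0,0,0],[0,0,-0.12],10],
  [[0,0,0],[0,0,-0.12],10],
  [[0,0,0],[0,0,-0.12],10],
  [[0,0,0],[0,0,-0.12],10],
  [[0,0,0],[0,0,-0.12],10],
  [[0,0,0],[0,0,-0.12],10],
])

```text
clock: 12.4
position: [551.3, -39.3, 155.6]
ee_rot: [-0.622, 0.783, 0.001, -0.001]
contact_force: [-0.7, -0.3, -1.8]
gripper_width: 18.9
grasp_force: 60.6
```

>>> send_rows([
  [[0,0,0],[0,0,-0.08],10],
  [[0,0,0],[0,0,0],10],
])

```text
clock: 12.6
position: [551.4, -39.3, 155.7]
ee_rot: [-0.651, 0.759, 0.001, -0.001]
contact_force: [-0.0, 0.3, -2.8]
gripper_width: 18.9
grasp_force: 60.7
```

Run:
```python
from h import *
import cv2
to(575.7,-96.6,42,-1.72)
a=get_image("top")[:,:,::-1];b=get_image("scene")[:,:,::-1];cv2.imwrite("raw2t.png",a);cv2.imwrite("raw2s.png",b)
a=cv2.resize(a[160:290,290:460],(400,306),interpolation=cv2.INTER_CUBIC)
b=cv2.resize(b[100:230,170:340],(400,306),interpolation=cv2.INTER_CUBIC)
w=get_image("wrist")[:,:,::-1];cv2.imwrite("raw2w.png",w)
w=cv2.resize(w,(392,294));w=cv2.copyMakeBorder(w,0,0,0,408,0)
cv2.imwrite("pics/held.png",np.vstack([np.hstack([a,b]),w]))
```

```text
t 12.6 pos [551.446 -39.332 155.699] psi -1.724 tiltz [-0.002  0.    -1.   ] j [ 0.222  0.332 -0.277 -0.001 -0.964 -0.374] w 18.9 g 60.7 F [-0.02   0.326 -2.766]
shift [ 52.915 -32.916 113.63 ] turn [ 0.002  0.    -0.004]
```

View pics/held.png

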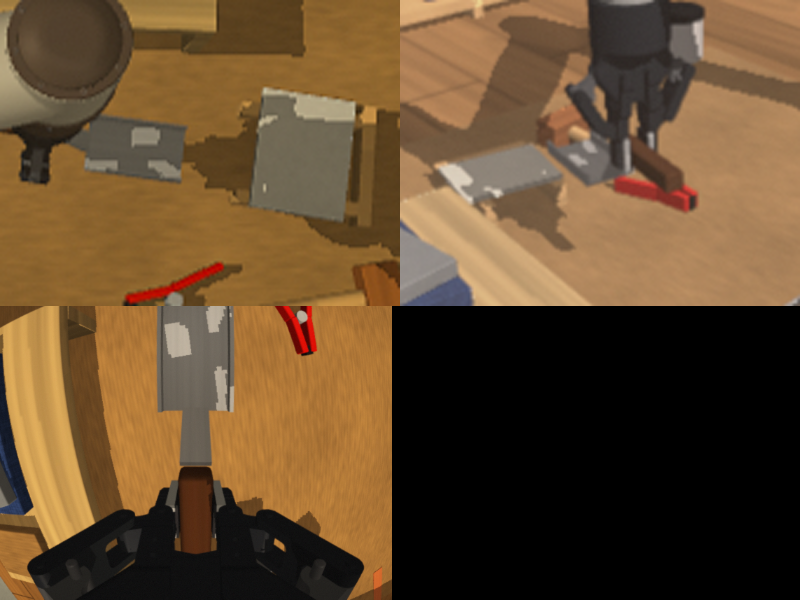

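The spatula is held with its blade free, and the panel is undisturbed at (305,153) in the crop. I'll overlay the predicted blade outline on the scene view to check its pitch.

Run:
```python
from h import *
import cv2
a=cv2.imread("raw2s.png");c=camera_info("scene");ct=camera_info("top");at=cv2.imread("raw2t.png")
p=np.array([551.4,-39.3,155.7]);psi=-1.724
def pts(pitch):
    L=np.array([(x,y,z) for x,y,z in[(0,-28,14),(0,28,14),(95,28,14),(95,-28,14),(95,-28,0),(95,28,0),(-130,10,65),(-130,-10,65)]],float)-[-57,0,55]
    L=L@Ro.from_euler("y",pitch).as_matrix().T
    return L@Ro.from_euler("z",psi).as_matrix().T+p+[0,0,19]
k=8
def draw(im,cam,x0,y0,w,h):
    o=cv2.resize(im[y0:y0+h,x0:x0+w],(w*k,h*k),interpolation=cv2.INTER_CUBIC)
    for pit,col in((0,(0,255,0)),(.06,(0,0,255))):
        for q in proj(cam,pts(pit)):
            u=(q-[x0,y0]+.5)*k; cv2.circle(o,(int(u[0]),int(u[1])),3,col,1)
    return o
print(proj(c,pts(0)))
cv2.imwrite("pics/pitch.png",np.hstack([draw(a,c,228,150,50,40),draw(at,ct,320,200,50,40)]))
```

```text
[[267.564 167.174]
 [247.665 172.782]
 [230.953 158.507]
 [249.969 153.569]
 [250.256 158.346]
 [231.387 163.355]
 [281.329 173.269]
 [289.152 170.968]]
```

View pics/pitch.png

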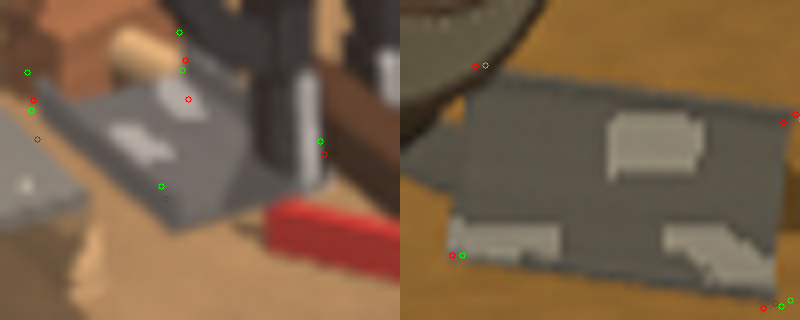

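Run:
```python
from h import *
c=camera_info("scene");ct=camera_info("top")
p=np.array([551.4,-39.3,155.7]);psi=-1.724
S=[((38,78),(95,28,14)),((178,230),(0,28,0)),((328,182),(0,-28,0))]
Tt=[((466,68),(0,28,14)),((448,255),(0,-28,14)),((790,112),(95,28,14)),((775,296),(95,-28,14))]
def W(q,L):
    L=np.array(L,float)-[-57,0,55]
    L=L@Ro.from_euler("yz",[q[0],psi+q[4]]).as_matrix().T
    return L+p+[0,0,19]+q[1:4]
def res(q,sk=None):
    r=[(proj(c,W(q,[l]))-((np.array(u)+.5)/8-.5+[228,150])).ravel() for u,l in S]
    r+=[(proj(ct,W(q,[l]))-((np.array(u)-[400,0]+.5)/8-.5+[320,200])).ravel() for u,l in Tt]
    return np.concatenate(r)
r=least_squares(res,np.zeros(5),x_scale=[.1,10,10,10,.1]);print(r.x);print(r.fun.reshape(-1,2))
J=np.linalg.inv(r.jac.T@r.jac);print(np.sqrt(np.diag(J))*.4)
```

```text
[ 0.016 -1.463  4.537  1.957  0.013]
[[-0.398  0.084]
 [-0.293 -0.093]
 [ 0.591  0.082]
 [ 0.091 -0.118]
 [-0.271  0.222]
 [ 0.278 -0.401]
 [-0.1    0.395]]
[0.015 0.803 0.813 1.49  0.007]
```

>>> send_rows([
  [[15,-9,0],[0,0,0],10],
  [[25,-15,0],[0,0,0],10],
  [[17,-10,10],[0,0,0],10],
  [[0,0,30],[0,0,0],10],
  [[0,0,35],[0,0,0],10],
  [[0,0,25],[0,0,0],10],
  [[0,0,12],[0,0,0],10],
  [[0,0,0],[0,0,0],10],
])

```text
clock: 13.55
position: [576.2, -100.9, 42.6]
ee_rot: [-0.651, 0.759, 0.001, -0.002]
contact_force: [-0.3, -0.3, -0.3]
gripper_width: 19.1
grasp_force: 60.6
```

Run:
```python
from h import *
import cv2
to(555,-233.5,43,-1.724)
a=get_image("top")[:,:,::-1];b=get_image("scene")[:,:,::-1]
a=cv2.resize(a[185:285,320:420],(400,400),interpolation=cv2.INTER_CUBIC)
b=cv2.resize(b[140:240,180:280],(400,400),interpolation=cv2.INTER_CUBIC)
cv2.imwrite("pics/entry.png",np.hstack([a,b]))
```

```text
t 13.55 pos [ 576.187 -100.904   42.621] psi -1.724 tiltz [-0.004 -0.    -1.   ] j [ 0.103  0.517 -0.313 -0.    -0.745 -0.256] w 19.1 g 60.6 F [-0.301 -0.336 -0.257]
shift [134.276   0.772  -0.254] turn [ 0.004 -0.001  0.   ]
```

View pics/entry.png

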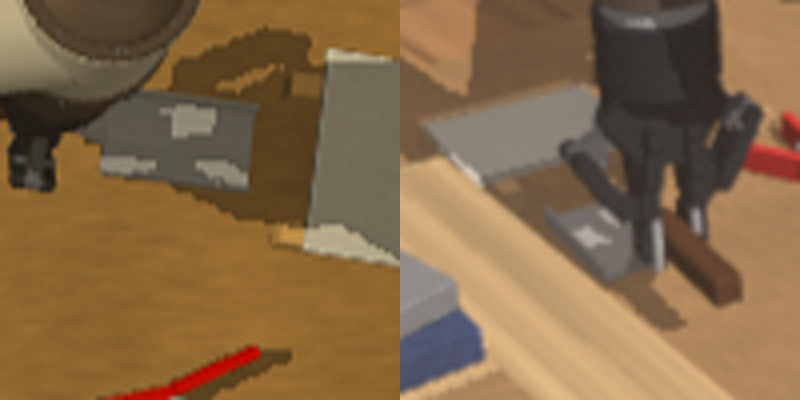

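The blade tip (centre at about (253,148)) sits 2 to 3 px to the +x side of the gap's centre line (285,161), so I'll shift it 5 mm, raise it 2 mm and re-check the force.

>>> send_rows([
  [[0,5,-2],[0,0,0],10],
  [[0,0,0],[0,0,0],10],
  [[0,0,0],[0,0,0],10],
  [[0,0,0],[0,0,0],10],
])

```text
clock: 14.05
position: [572.7, -100.0, 47.1]
ee_rot: [-0.651, 0.759, -0.0, 0.001]
contact_force: [-0.1, 0.4, -2.2]
gripper_width: 18.8
grasp_force: 60.7
```

>>> send_rows([
  [[0,0,2],[0,0,0],10],
  [[0,0,0],[0,0,0],10],
  [[0,0,0],[0,0,0],10],
  [[0,0,0],[0,0,0],10],
])

```text
clock: 14.45
position: [572.4, -100.1, 44.2]
ee_rot: [-0.651, 0.759, 0.0, -0.0]
contact_force: [0.7, 0.1, -1.6]
gripper_width: 19.3
grasp_force: 60.7
```

>>> send_rows([
  [[0,0,2],[0,0,0],10],
  [[0,0,0],[0,0,0],10],
  [[0,0,0],[0,0,0],10],
  [[0,0,0],[0,0,0],10],
])

```text
clock: 14.85
position: [572.4, -100.1, 42.3]
ee_rot: [-0.651, 0.759, 0.0, -0.0]
contact_force: [-0.1, -0.0, -1.5]
gripper_width: 19.1
grasp_force: 60.7
```

>>> send_rows([
  [[0,0,2],[0,0,0],10],
  [[0,0,0],[0,0,0],10],
  [[0,0,0],[0,0,0],10],
  [[0,0,0],[0,0,0],10],
])

```text
clock: 15.25
position: [572.4, -100.1, 40.3]
ee_rot: [-0.651, 0.759, -0.0, -0.0]
contact_force: [-0.5, -0.3, -3.0]
gripper_width: 19.4
grasp_force: 60.7
```

>>> send_rows([
  [[5,0,-4],[0,0,0],10],
  [[10,0,0],[0,0,0],10],
  [[15,0,0],[0,0,0],10],
  [[15,0,0],[0,0,0],10],
  [[15,0,0],[0,0,0],10],
  [[0,0,0],[0,0,0],10],
])

```text
clock: 15.85
position: [562.5, -161.9, 44.1]
ee_rot: [-0.65, 0.76, 0.0, -0.0]
contact_force: [0.5, -0.4, -2.3]
gripper_width: 18.9
grasp_force: 60.6
```

Run:
```python
from h import *
import cv2
to(555,-233.5,44,-1.724)
a=get_image("top")[:,:,::-1];b=get_image("wrist")[:,:,::-1]
a=cv2.resize(a[185:285,340:440],(400,400),interpolation=cv2.INTER_CUBIC)
b=cv2.resize(b[:400,80:480],(400,400),interpolation=cv2.INTER_CUBIC)
cv2.imwrite("pics/entry2.png",np.hstack([a,b]))
```

```text
t 15.85 pos [ 562.509 -161.9     44.133] psi -1.726 tiltz [-0.001 -0.    -1.   ] j [-0.004  0.514 -0.313  0.    -0.744 -0.152] w 18.9 g 60.6 F [ 0.46  -0.374 -2.312]
shift [71.9   -3.647  0.145] turn [ 0.001 -0.    -0.002]
```

View pics/entry2.png

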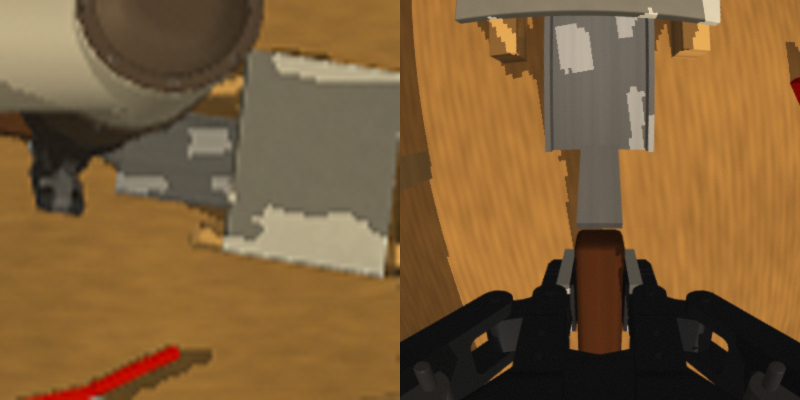

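The wrist view shows the blade lips (547–655) inside the battens, with the panel spanning 456–720; it's well centred and clear. Next: insert fully, then lift.

>>> send_rows([
  [[8,-1,0],[0,0,0],10],
  [[12,-1,0],[0,0,0],10],
  [[15,0,0],[0,0,0],10],
  [[15,0,0],[0,0,0],10],
  [[12,0,0],[0,0,0],10],
  [[7,0,0],[0,0,0],10],
  [[3,0,0],[0,0,0],10],
  [[0,0,0],[0,0,0],10],
])

```text
clock: 16.75
position: [554.2, -231.3, 44.2]
ee_rot: [-0.651, 0.759, 0.0, -0.0]
contact_force: [-0.2, -1.6, -1.9]
gripper_width: 19.1
grasp_force: 60.6
```

>>> send_rows([
  [[0,0,-1],[0,0,0],10],
  [[0,0,-2],[0,0,0],10],
  [[0,0,-2],[0,0,0],10],
  [[0,0,-2],[0,0,0],10],
  [[0,0,-2],[0,0,0],10],
  [[0,0,-2],[0,0,0],10],
  [[0,0,-2],[0,0,0],10],
  [[0,0,-2],[0,0,0],10],
])

```text
clock: 17.55
position: [554.3, -230.8, 59.4]
ee_rot: [-0.651, 0.759, 0.0, -0.0]
contact_force: [-0.3, -1.0, -3.0]
gripper_width: 18.8
grasp_force: 60.6
```

>>> send_rows([
  [[0,0,-3],[0,0,0],10],
  [[0,0,-3],[0,0,0],10],
  [[0,0,-3],[0,0,0],10],
  [[0,0,-2],[0,0,0],10],
  [[0,0,-1],[0,0,0],10],
  [[0,0,0],[0,0,0],10],
])

```text
clock: 18.15
position: [554.5, -230.9, 71.5]
ee_rot: [-0.651, 0.759, -0.0, 0.0]
contact_force: [0.1, 0.2, -3.3]
gripper_width: 18.6
grasp_force: 60.6
```

Run:
```python
from h import *
import cv2
to(555,-233.5,160,-1.724)
a=get_image("top")[:,:,::-1];b=get_image("wrist")[:,:,::-1];s=get_image("scene")[:,:,::-1]
cv2.imwrite("raw4t.png",a);cv2.imwrite("raw4w.png",b);cv2.imwrite("raw4s.png",s)
a=cv2.resize(a[185:265,370:470],(400,320),interpolation=cv2.INTER_CUBIC)
s=cv2.resize(s[130:210,170:270],(400,270),interpolation=cv2.INTER_CUBIC)
b=cv2.resize(b[:400,80:480],(400,590),interpolation=cv2.INTER_CUBIC)
b=cv2.resize(b,(400,590))
cv2.imwrite("pics/lift.png",np.hstack([np.vstack([a,s]),b]))
```

```text
t 18.15 pos [ 554.476 -230.863   71.485] psi -1.723 tiltz [ 0. -0. -1.] j [-0.125  0.499 -0.251 -0.    -0.821 -0.027] w 18.6 g 60.6 F [ 0.107  0.182 -3.315]
shift [  2.525  -0.944 -88.515] turn [-0.     0.     0.001]
```

View pics/lift.png

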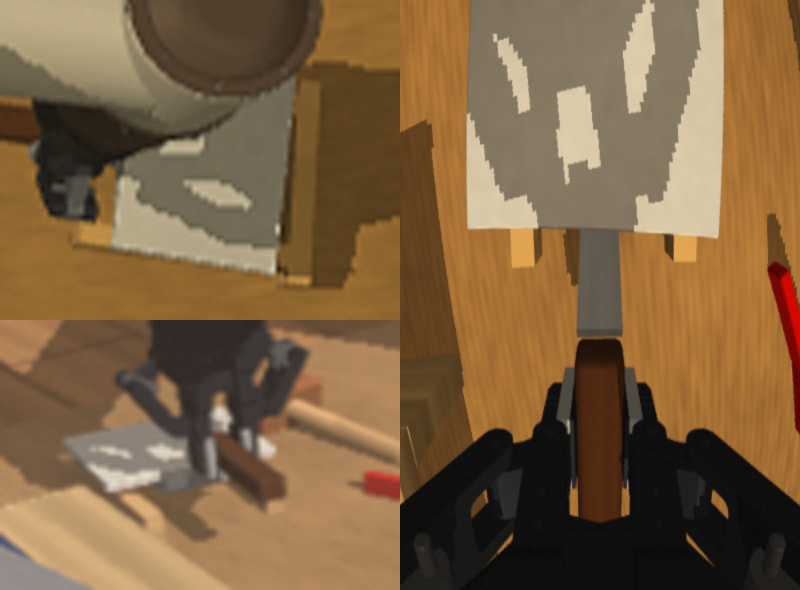

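The panel is riding flat on the blade, clear of the battens; its near edge runs (467,228)–(718,237) in the wrist crop. I'll work out its pose relative to the tool from that.

Run:
```python
from h import *
c=camera_info("wrist");K=c["intrinsics"];print(K[0,0],K[0,2],K[1,2])
def hit(u,v,z):
    d=np.array([u-K[0,2],v-K[1,2]]);r=np.hypot(*d);th=r/K[0,0]
    ray=c["R"].T@np.array([*(np.sin(th)*d/r),np.cos(th)]);C=-c["R"].T@c["t"]
    return C+ray*(z-C[2])/ray[2]
A=hit(147,154.6,57);B=hit(398,160.7,57);M=(A+B)/2;e=(B-A)[:2];print(A,B,np.hypot(*e))
d=np.array([-e[1],e[0]])/np.hypot(*e)  # forward
if d[1]>0:d=-d
P=M[:2]+50*d;print("panel",P,"yaw",np.arctan2(d[1],d[0]))
s=monitor.read_state();psi=-1.723;r=P-s["position"][:2]
print("rel fwd",r@[np.cos(psi),np.sin(psi)],"left",r@[-np.sin(psi),np.cos(psi)])
# tray target
ty=1.637;py=np.arctan2(d[1],d[0]);rel=py-psi
f,l=r@[np.cos(psi),np.sin(psi)],r@[-np.sin(psi),np.cos(psi)]
ps=ty-rel;t=np.array([547.5,239.3])-f*np.array([np.cos(ps),np.sin(ps)])-l*np.array([-np.sin(ps),np.cos(ps)]);print("tool psi",ps,"tcp",t)
```

```text
325.19226210127806 279.06236896101206 208.41977321978024
[ 611.941 -294.436   57.   ] [ 486.352 -271.741   57.   ] 127.62311332616741
panel [ 540.255 -332.292] yaw -1.7495754395756427
rel fwd 102.4294407378665 left 1.5589832493514961
tool psi 1.6635754395756426 tcp [558.542 137.456]
```

>>> send_rows([
  [[0,0,-4],[0,0,0],10],
  [[0,0,-8],[0,0,0],10],
  [[0,0,-12],[0,0,0],10],
  [[0,0,-15],[0,0,0],10],
  [[0,0,-15],[0,0,0],10],
  [[0,0,-15],[0,0,0],10],
  [[0,0,-15],[0,0,0],10],
  [[0,0,-12],[0,0,0],10],
])

```text
clock: 19.1
position: [554.9, -231.0, 169.6]
ee_rot: [-0.651, 0.759, -0.001, 0.001]
contact_force: [0.6, 0.5, -2.6]
gripper_width: 18.8
grasp_force: 60.5
```

>>> send_rows([
  [[0,0,-8],[0,0,0],10],
  [[0,0,-4],[0,0,0],10],
  [[-4,0.6,0],[0,0,0],10],
  [[-8,1.2,0],[0,0,0],10],
  [[-12,1.7,0],[0,0,0],10],
  [[-16,2.3,0],[0,0,0],10],
  [[-20,2.9,0],[0,0,0],10],
  [[-24,3.5,0],[0,0,0],10],
])

```text
clock: 19.9
position: [554.8, -144.4, 179.0]
ee_rot: [-0.651, 0.759, 0.0, -0.0]
contact_force: [0.0, -0.5, -3.6]
gripper_width: 19.1
grasp_force: 60.5
```

>>> send_rows([
  [[-24,3.5,0],[0,0,0],10],
  [[-24,3.5,0],[0,0,0],10],
  [[-24,3.5,0],[0,0,0],10],
  [[-24,3.5,0],[0,0,0],10],
  [[-24,3.5,0],[0,0,0],10],
  [[-24,3.5,0],[0,0,0],10],
  [[-20,2.9,0],[0,0,0],10],
  [[-16,2.3,0],[0,0,0],10],
])

```text
clock: 20.7
position: [556.0, 38.2, 179.2]
ee_rot: [-0.652, 0.758, 0.0, 0.0]
contact_force: [0.2, -0.3, -2.5]
gripper_width: 19.3
grasp_force: 60.5
```

>>> send_rows([
  [[-12,1.7,0],[0,0,0],10],
  [[-8,1.2,0],[0,0,0],10],
  [[-4,0.6,0],[0,0,0],10],
  [[0,0,0],[0,0,-0.03],10],
  [[0,0,0],[0,0,-0.06],10],
  [[0,0,0],[0,0,-0.09],10],
  [[0,0,0],[0,0,-0.12],10],
  [[0,0,0],[0,0,-0.12],10],
])

```text
clock: 21.5
position: [556.4, 59.5, 179.2]
ee_rot: [0.796, -0.605, -0.0, 0.0]
contact_force: [0.2, 0.4, -2.3]
gripper_width: 19.1
grasp_force: 60.4
```

>>> send_rows([
  [[0,0,0],[0,0,-0.12],10],
  [[0,0,0],[0,0,-0.12],10],
  [[0,0,0],[0,0,-0.12],10],
  [[0,0,0],[0,0,-0.12],10],
  [[0,0,0],[0,0,-0.12],10],
  [[0,0,0],[0,0,-0.12],10],
  [[0,0,0],[0,0,-0.12],10],
  [[0,0,0],[0,0,-0.12],10],
])

```text
clock: 22.3
position: [556.1, 59.3, 179.1]
ee_rot: [0.986, -0.169, -0.001, 0.001]
contact_force: [-0.1, -0.7, -2.5]
gripper_width: 19.4
grasp_force: 60.5
```

>>> send_rows([
  [[0,0,0],[0,0,-0.12],10],
  [[0,0,0],[0,0,-0.12],10],
  [[0,0,0],[0,0,-0.12],10],
  [[0,0,0],[0,0,-0.12],10],
  [[0,0,0],[0,0,-0.12],10],
  [[0,0,0],[0,0,-0.12],10],
  [[0,0,0],[0,0,-0.12],10],
  [[0,0,0],[0,0,-0.12],10],
])

```text
clock: 23.1
position: [556.1, 59.2, 179.1]
ee_rot: [0.952, 0.306, -0.001, 0.0]
contact_force: [1.0, 0.9, -3.1]
gripper_width: 19.1
grasp_force: 60.5
```

>>> send_rows([
  [[0,0,0],[0,0,-0.12],10],
  [[0,0,0],[0,0,-0.12],10],
  [[0,0,0],[0,0,-0.12],10],
  [[0,0,0],[0,0,-0.12],10],
  [[0,0,0],[0,0,-0.09],10],
  [[0,0,0],[0,0,-0.06],10],
  [[0,0,0],[0,0,-0.03],10],
  [[0,0,0],[0,0,0],10],
])

```text
clock: 23.9
position: [556.3, 59.3, 179.1]
ee_rot: [0.803, 0.596, -0.001, 0.0]
contact_force: [0.2, -0.8, -3.0]
gripper_width: 18.9
grasp_force: 60.5
```

Run:
```python
from h import *
import cv2
to(557.2,137.3,180,1.65)
w=get_image("wrist")[:,:,::-1]
t=get_image("top")[:,:,::-1]
cv2.imwrite("raw5t.png",t);cv2.imwrite("raw5w.png",w)
b=cv2.resize(w[:400,80:480],(400,590),interpolation=cv2.INTER_CUBIC)
t=cv2.resize(t[170:300,140:300],(400,325),interpolation=cv2.INTER_CUBIC)
cv2.imwrite("pics/turned.png",np.hstack([cv2.copyMakeBorder(t,0,265,0,0,0),b]))
```

```text
t 23.9 pos [556.277  59.323 179.122] psi 1.276 tiltz [-0.001 -0.001 -1.   ] j [ 0.396  0.318 -0.231  0.001 -1.023  2.451] w 18.9 g 60.5 F [ 0.206 -0.796 -3.05 ]
shift [ 74.886 -21.753  -0.96 ] turn [-0.001  0.001 -0.374]
```

View pics/turned.png

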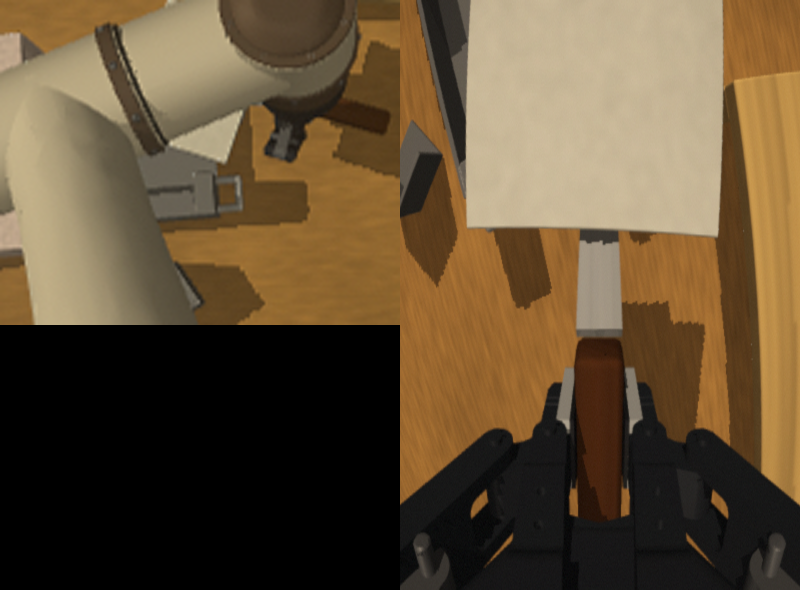

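The panel hasn't moved on the blade (near edge still at (467,228)–(718,237)). Next I finish the turn and move over the tray.

>>> send_rows([
  [[0,0,0],[0,0,-0.04],10],
  [[0,0,0],[0,0,-0.08],10],
  [[0,0,0],[0,0,-0.1],10],
  [[0,0,0],[0,0,-0.08],10],
  [[0,0,0],[0,0,-0.05],10],
  [[0,0,0],[0,0,-0.024],10],
  [[4,0.4,0],[0,0,0],10],
  [[8,0.7,0],[0,0,0],10],
])

```text
clock: 24.8
position: [556.7, 72.2, 179.3]
ee_rot: [0.679, 0.734, -0.0, 0.0]
contact_force: [0.7, -0.6, -2.8]
gripper_width: 19.3
grasp_force: 60.5
```

>>> send_rows([
  [[12,1,0],[0,0,0],10],
  [[15,1.4,0],[0,0,0],10],
  [[15,1.4,0],[0,0,0],10],
  [[12,1.1,0],[0,0,0],10],
  [[8,0.7,0],[0,0,0],10],
  [[4,0.3,0],[0,0,0],10],
  [[0,0,0],[0,0,0],10],
  [[0,0,0],[0,0,0],10],
])

```text
clock: 25.6
position: [557.2, 138.2, 179.3]
ee_rot: [0.678, 0.735, -0.0, -0.0]
contact_force: [0.3, -0.3, -2.5]
gripper_width: 19.2
grasp_force: 60.5
```

Run:
```python
from h import *
to(557.2,137.3,85,1.65)
```

```text
t 25.6 pos [557.195 138.237 179.255] psi 1.651 tiltz [-0. -0. -1.] j [ 0.525  0.341 -0.196  0.    -1.034  2.696] w 19.2 g 60.5 F [ 0.32  -0.251 -2.466]
shift [-0.913 -0.039 94.255] turn [-0.     0.     0.001]
```

>>> send_rows([
  [[-1,0,4],[0,0,0],10],
  [[0,0,8],[0,0,0],10],
  [[0,0,12],[0,0,0],10],
  [[0,0,15],[0,0,0],10],
  [[0,0,15],[0,0,0],10],
  [[0,0,12],[0,0,0],10],
  [[0,0,10],[0,0,0],10],
  [[0,0,8],[0,0,0],10],
])

```text
clock: 26.4
position: [557.2, 137.3, 94.2]
ee_rot: [0.678, 0.735, -0.0, -0.0]
contact_force: [0.0, -0.1, -3.9]
gripper_width: 18.7
grasp_force: 60.5
```

>>> send_rows([
  [[0,0,4],[0,0,0],10],
  [[0,0,2],[0,0,0],10],
  [[0,0,1],[0,0,0],10],
  [[0,0,1],[0,0,0],10],
  [[0,0,1],[0,0,0],10],
  [[0,0,1],[0,0,0],10],
  [[0,0,1],[0,0,0],10],
  [[0,0,1],[0,0,0],10],
])

```text
clock: 27.2
position: [557.4, 137.5, 83.3]
ee_rot: [0.678, 0.735, 0.0, 0.0]
contact_force: [-0.9, -0.1, -2.3]
gripper_width: 19.0
grasp_force: 60.5
```

>>> send_rows([
  [[0,0,1],[0,0,0],10],
  [[0,0,1],[0,0,0],10],
  [[0,0,1],[0,0,0],10],
  [[0,0,1],[0,0,0],10],
  [[0,0,1],[0,0,0],10],
  [[0,0,1],[0,0,0],10],
  [[0,0,1],[0,0,0],10],
  [[0,0,0],[0,0,0],10],
])

```text
clock: 28.0
position: [557.3, 137.4, 76.1]
ee_rot: [0.678, 0.735, -0.0, -0.0]
contact_force: [-0.0, -0.5, -1.9]
gripper_width: 19.0
grasp_force: 60.6
```

```bash
cat > wp.py <<'E'
from h import *
import cv2
def hit(c,u,v,z):
    K=c["intrinsics"];d=np.array([u-K[0,2],v-K[1,2]]);r=np.hypot(*d);th=r/K[0,0]
    ray=c["R"].T@np.array([*(np.sin(th)*d/r),np.cos(th)]);C=-c["R"].T@c["t"]
    return C+ray*(z-C[2])/ray[2]
E
python3 - <<'E'
from wp import *
to(557,137,72,1.65)
c=camera_info("wrist");w=get_image("wrist");cv2.imwrite("raw6w.png",w[:,:,::-1])
s=get_image("scene");cv2.imwrite("raw6s.png",s[:,:,::-1])
# bright near edge of the panel along several columns: print column profiles as coarse rows
g=w.astype(int)
for u in(160,200,240,320,360,390):
    print(u,[tuple(g[v,u]) for v in range(130,185,6)])
E
```

```text
t 28.0 pos [557.282 137.45   76.125] psi 1.651 tiltz [-0. -0. -1.] j [ 0.524  0.456 -0.315 -0.    -0.8    2.698] w 19.0 g 60.6 F [-0.003 -0.482 -1.929]
shift [-0.425 -0.315  4.125] turn [-0.     0.     0.001]
160 [(np.int64(226), np.int64(210), np.int64(175)), (np.int64(227), np.int64(212), np.int64(178)), (np.int64(227), np.int64(210), np.int64(175)), (np.int64(225), np.int64(210), np.int64(176)), (np.int64(214), np.int64(197), np.int64(166)), (np.int64(82), np.int64(75), np.int64(67)), (np.int64(77), np.int64(70), np.int64(61)), (np.int64(79), np.int64(72), np.int64(64)), (np.int64(40), np.int64(37), np.int64(32)), (np.int64(97), np.int64(89), np.int64(78))]
200 [(np.int64(226), np.int64(211), np.int64(178)), (np.int64(226), np.int64(209), np.int64(176)), (np.int64(227), np.int64(210), np.int64(177)), (np.int64(226), np.int64(210), np.int64(175)), (np.int64(199), np.int64(182), np.int64(151)), (np.int64(38), np.int64(35), np.int64(32)), (np.int64(38), np.int64(35), np.int64(31)), (np.int64(37), np.int64(34), np.int64(31)), (np.int64(38), np.int64(33), np.int64(31)), (np.int64(35), 
[... 1178 characters left out ...]
t64(173)), (np.int64(104), np.int64(94), np.int64(79)), (np.int64(67), np.int64(63), np.int64(54)), (np.int64(69), np.int64(62), np.int64(55)), (np.int64(115), np.int64(105), np.int64(93)), (np.int64(86), np.int64(79), np.int64(69))]
390 [(np.int64(223), np.int64(205), np.int64(171)), (np.int64(222), np.int64(206), np.int64(172)), (np.int64(223), np.int64(208), np.int64(174)), (np.int64(223), np.int64(205), np.int64(173)), (np.int64(223), np.int64(205), np.int64(172)), (np.int64(203), np.int64(186), np.int64(155)), (np.int64(118), np.int64(108), np.int64(95)), (np.int64(117), np.int64(106), np.int64(95)), (np.int64(98), np.int64(89), np.int64(78)), (np.int64(93), np.int64(85), np.int64(75))]
```

>>> send_rows([
  [[0,0,1],[0,0,0],10],
  [[0,0,1],[0,0,0],10],
  [[0,0,1],[0,0,0],10],
  [[0,0,0],[0,0,0],10],
  [[0,0,0],[0,0,0],10],
])

```text
clock: 28.6
position: [557.4, 137.5, 73.3]
ee_rot: [0.678, 0.735, -0.0, -0.0]
contact_force: [0.0, -0.7, -2.5]
gripper_width: 19.0
grasp_force: 60.6
```

```bash
cat >> wp.py <<'E'
def corners(w):
    """near-edge corners of the bright panel in a wrist picture"""
    m=(w[:,:,0]>185)&(w[:,:,1]>165)&(w[:,:,2]>125)
    n,l,st,_=cv2.connectedComponentsWithStats(m.astype(np.uint8));i=1+np.argmax(st[1:,4]);m=l==i
    cols=[u for u in range(100,470) if m[:,u].any()];u0,u1=min(cols),max(cols)
    b={u:np.where(m[:,u])[0].max() for u in cols}
    return st[i],[(u,b[u]) for u in(u0+1,u0+4,u0+20,u1-20,u1-4,u1-1)]
def edges(w,rows=(20,60,100,140)):
    m=(w[:,:,0]>185)&(w[:,:,1]>165)&(w[:,:,2]>125)
    return [(v,np.where(m[v])[0].min(),np.where(m[v])[0].max()) for v in rows]
E
python3 - <<'E'
from wp import *
to(557,137,72,1.65)
for f in("raw4w.png","raw5w.png","raw6w.png"):
    w=cv2.imread(f)[:,:,::-1];print(f,corners(w),edges(w))
w=get_image("wrist");cv2.imwrite("raw7w.png",w[:,:,::-1]);print(corners(w),edges(w))
E
```

```text
t 28.6 pos [557.365 137.461  73.255] psi 1.651 tiltz [-0. -0. -1.] j [ 0.524  0.46  -0.317  0.    -0.794  2.698] w 19.0 g 60.6 F [ 0.011 -0.702 -2.484]
shift [-0.43  -0.4    1.255] turn [-0.     0.     0.001]
raw4w.png (array([ 314,    0,   90,  162, 7076], dtype=int32), [(315, np.int64(156)), (318, np.int64(156)), (334, np.int64(157)), (383, np.int64(159)), (399, np.int64(146)), (402, np.int64(98))]) [(20, np.int64(313), np.int64(403)), (60, np.int64(193), np.int64(402)), (100, np.int64(147), np.int64(401)), (140, np.int64(147), np.int64(399))]
raw5w.png (array([  146,     0,   257,   160, 39218], dtype=int32), [(147, np.int64(153)), (150, np.int64(153)), (166, np.int64(152)), (382, np.int64(158)), (398, np.int64(143)), (401, np.int64(89))]) [(20, np.int64(150), np.int64(400)), (60, np.int64(147), np.int64(401)), (100, np.int64(147), np.int64(400)), (140, np.int64(147), np.int64(398))]
raw6w.png (array([  142,     0,   266,   162, 41164], dtype=int32), [(143, np.int64(154)), (146, np.int64(154)), (162, np.int64(154)), (387, np.int64(160)), (403, np.int64(140)), (406, np.int64(87))]) [(20, np.int64(145), np.int64(406)), (60, np.int64(143), np.int64(406)), (100, np.int64(142), np.int64(405)), (140, np.int64(143), np.int64(403))]
(array([  139,     0,   271,   163, 42074], dtype=int32), [(140, np.int64(147)), (143, np.int64(155)), (159, np.int64(155)), (389, np.int64(161)), (405, np.int64(139)), (408, np.int64(94))]) [(20, np.int64(143), np.int64(408)), (60, np.int64(140), np.int64(408)), (100, np.int64(140), np.int64(407)), (140, np.int64(140), np.int64(404))]
```

The panel's pixel width grew from 254 to 264 to 269 as I lowered, evenly along its length. So it's resting level on the ribs, with about 9 mm between it and the lips. Drawing the spatula out now.

>>> send_rows([
  [[-4,0,0],[0,0,0],10],
  [[-8,0,0],[0,0,0],10],
  [[-12,0,0],[0,0,0],10],
  [[-15,0,0],[0,0,0],10],
  [[-15,0,0],[0,0,0],10],
  [[-15,0,0],[0,0,0],10],
  [[-15,0,0],[0,0,0],10],
  [[-15,0,0],[0,0,0],10],
])

```text
clock: 29.45
position: [565.4, 37.2, 73.3]
ee_rot: [0.678, 0.735, 0.0, 0.0]
contact_force: [0.5, -0.1, -1.9]
gripper_width: 19.0
grasp_force: 60.6
```

>>> send_rows([
  [[-15,0,0],[0,0,0],10],
  [[-15,0,0],[0,0,0],10],
  [[-15,0,0],[0,0,0],10],
  [[-15,0,0],[0,0,0],10],
  [[-15,0,0],[0,0,0],10],
  [[-8,0,0],[0,0,0],10],
  [[0,0,0],[0,0,0],10],
])

```text
clock: 30.15
position: [572.0, -45.1, 73.2]
ee_rot: [0.679, 0.734, -0.0, -0.0]
contact_force: [-0.4, 0.4, -2.4]
gripper_width: 19.3
grasp_force: 60.6
```

Run:
```python
from wp import *
to(557,0,60,1.57)
c=camera_info("wrist");w=get_image("wrist");cv2.imwrite("raw8w.png",w[:,:,::-1])
m=(w[:,:,0]>185)&(w[:,:,1]>165)&(w[:,:,2]>125)
n,l,st,_=cv2.connectedComponentsWithStats(m.astype(np.uint8));i=1+np.argmax(st[1:,4]);m=l==i;print(st[i])
ct=camera_info("top");t=get_image("top");cv2.imwrite("raw8t.png",t[:,:,::-1])
cn,_=cv2.findContours(m.astype(np.uint8),0,2);a=cv2.approxPolyDP(max(cn,key=cv2.contourArea),8,True)[:,0];print(a.tolist())
print([hit(c,u,v,66).round(1) for u,v in a])
```

```text
t 30.15 pos [572.034 -45.087  73.24 ] psi 1.65 tiltz [-0.  0. -1.] j [ 0.204  0.46  -0.318 -0.    -0.793  3.017] w 19.3 g 60.6 F [-0.434  0.358 -2.409]
shift [ 46.131 -11.438  13.24 ] turn [-0.   -0.    0.08]Traceback (most recent call last):
  File "<stdin>", line 5, in <module>
    return _wrapfunc(a, 'argmax', axis=axis, out=out, **kwds)
    return bound(*args, **kwds)
ValueError: attempt to get argmax of an empty sequence
```

>>> send_rows([
  [[0,0,6],[0,0,0],10],
  [[0,0,10],[0,0,0],10],
  [[0,0,10],[0,0,0],10],
  [[0,0,5],[0,0,0],10],
  [[0,0,2],[0,0,0],10],
  [[0,0,1],[0,0,0],10],
  [[0,0,1],[0,0,0],10],
  [[0,0,0],[0,0,0],10],
])

```text
clock: 31.0
position: [572.2, -43.9, 38.5]
ee_rot: [0.678, 0.735, 0.0, 0.0]
contact_force: [0.3, -1.1, -2.6]
gripper_width: 19.5
grasp_force: 60.6
```

>>> send_rows([
  [[0,0,0.5],[0,0,0],10],
  [[0,0,0.5],[0,0,0],10],
  [[0,0,0],[0,0,0],10],
])

```text
clock: 31.3
position: [572.2, -43.9, 37.6]
ee_rot: [0.678, 0.735, 0.0, 0.0]
contact_force: [-0.4, -0.4, -1.7]
gripper_width: 19.0
grasp_force: 60.8
```

>>> send_rows([
  [[0,0,0.5],[0,0,0],10],
  [[0,0,0.5],[0,0,0],10],
  [[0,0,0],[0,0,0],10],
])

```text
clock: 31.6
position: [572.3, -44.2, 37.2]
ee_rot: [0.678, 0.735, 0.0, 0.0]
contact_force: [-2.3, -1.9, 4.5]
gripper_width: 19.4
grasp_force: 61.6
```

>>> send_rows([
  [[0,0,0],[0,0,0],30],
  [[0,0,0],[0,0,0],60],
  [[0,0,0],[0,0,0],60],
  [[0,0,0],[0,0,0],60],
  [[0,0,-10],[0,0,0],60],
  [[0,0,-25],[0,0,0],60],
  [[0,0,-40],[0,0,0],60],
  [[0,0,-40],[0,0,0],60],
])

```text
clock: 32.4
position: [571.7, -44.0, 152.9]
ee_rot: [0.678, 0.735, -0.0, -0.0]
contact_force: [0.7, -0.7, 0.0]
gripper_width: 59.8
grasp_force: 0.0
```

Run:
```python
from wp import *
d=np.array([np.cos(1.637),np.sin(1.637)]);n=np.array([-d[1],d[0]])
o=np.array([547.5,239.3])
print("handle L",o-111*d+64.5*n,"R",o-111*d-64.5*n,"dir",d,"shut floor y",np.array([534.6,413.5]))
p=o-150*d+64.5*n
to(p[0],p[1],150,1.637-np.pi/2)
# dark brown handle of the spatula in top view
t=get_image("top");cv2.imwrite("raw9t.png",t[:,:,::-1])
s=get_image("scene");cv2.imwrite("raw9s.png",s[:,:,::-1])
h=cv2.cvtColor(t,cv2.COLOR_RGB2HSV);ct=camera_info("top")
m=(h[:,:,1]<60)&(h[:,:,2]>140);n_,l,st,ce=cv2.connectedComponentsWithStats(m.astype(np.uint8))
print([(x.tolist(),c.round(0).tolist()) for x,c in zip(st,ce) if x[4]>60][1:])
for z,P in((66,[547.5,239.3,66]),):
    print(proj(ct,np.array([P])))
```

```text
handle L [490.485 124.276] R [619.202 132.81 ] dir [-0.066  0.998] shut floor y [534.6 413.5]
t 32.4 pos [571.665 -44.02  152.878] psi 1.651 tiltz [-0.001 -0.    -1.   ] j [ 0.206  0.366 -0.232  0.    -0.974  3.016] w 59.8 g 0.0 F [ 0.739 -0.708  0.023]
shift [135.29  -67.929   2.898] turn [-0.     0.001  1.585]
[([255, 212, 39, 19, 274], [273.0, 221.0])]
[[189.552 223.715]]
```

The spatula is lying flat and free. Next: close the fingers and go in front of the tray handle nearer the robot.

>>> send_rows([
  [[20,-10,0],[0,0,0],0],
  [[40,-20,0],[0,0,0],0],
  [[40,-20,0],[0,0,0],0],
  [[35,-18,0],[0,0,0],0],
  [[0,0,35],[0,0,0],0],
  [[0,0,40],[0,0,0],0],
  [[0,0,28],[0,0,0],0],
  [[0,0,10],[0,0,0],0],
])

```text
clock: 33.3
position: [491.6, 84.5, 36.1]
ee_rot: [0.678, 0.735, -0.002, -0.001]
contact_force: [0.9, -0.3, -0.3]
gripper_width: 0.3
grasp_force: 0.0
```

>>> send_rows([
  [[5,0,0],[0,0,0],0],
  [[8,0,0],[0,0,0],0],
  [[5,0,0],[0,0,0],0],
  [[3,0,0],[0,0,0],0],
  [[3,0,0],[0,0,0],0],
  [[3,0,0],[0,0,0],0],
  [[3,0,0],[0,0,0],0],
  [[3,0,0],[0,0,0],0],
])

```text
clock: 34.1
position: [490.9, 117.8, 38.6]
ee_rot: [0.678, 0.735, -0.0, 0.0]
contact_force: [0.2, -3.0, 2.8]
gripper_width: -0.0
grasp_force: 1.6
```

Run:
```python
from wp import *
d=np.array([np.cos(1.637),np.sin(1.637)])
e=np.array([490.5,124.3])+d*(174-11)
to(e[0],e[1],40,1.65)
```

```text
t 34.1 pos [490.85  117.842  38.6  ] psi 1.651 tiltz [ 0.    -0.001 -1.   ] j [ 0.558  0.419 -0.521  0.001 -0.632  2.663] w -0.0 g 1.6 F [ 0.243 -3.039  2.777]
shift [169.448   2.491  -1.494] turn [0.    0.001 0.001]
```

>>> send_rows([
  [[4,0,0],[0,0,0],0],
  [[6,0,0],[0,0,0],0],
  [[8,0,0],[0,0,0],0],
  [[10,0,0],[0,0,0],0],
  [[12,0,0],[0,0,0],0],
  [[12,0,0],[0,0,0],0],
  [[12,0,0],[0,0,0],0],
  [[12,0,0],[0,0,0],0],
])

```text
clock: 34.9
position: [484.5, 195.0, 38.2]
ee_rot: [0.678, 0.735, -0.0, -0.0]
contact_force: [2.2, -3.0, 1.0]
gripper_width: -0.2
grasp_force: 1.7
```

>>> send_rows([
  [[12,0,0],[0,0,0],0],
  [[12,0,0],[0,0,0],0],
  [[12,1,0],[0,0,0],0],
  [[10,1,0],[0,0,0],0],
  [[8,0,0],[0,0,0],0],
  [[6,0,0],[0,0,0],0],
  [[4,0,0],[0,0,0],0],
  [[3,0,0],[0,0,0],0],
])

```text
clock: 35.7
position: [480.4, 260.5, 37.8]
ee_rot: [0.678, 0.735, -0.001, -0.0]
contact_force: [-2.0, -3.9, -0.6]
gripper_width: 0.4
grasp_force: 1.5
```

>>> send_rows([
  [[2,0,0],[0,0,0],0],
  [[2,0,0],[0,0,0],0],
  [[2,0,0],[0,0,0],0],
  [[2,0,0],[0,0,0],0],
  [[2,0,0],[0,0,0],0],
  [[2,0,0],[0,0,0],0],
])

```text
clock: 36.3
position: [480.4, 272.9, 38.3]
ee_rot: [0.678, 0.735, 0.0, 0.0]
contact_force: [-0.6, -2.2, -1.3]
gripper_width: 0.1
grasp_force: 1.5
```

>>> send_rows([
  [[2,0,0],[0,0,0],0],
  [[2,0,0],[0,0,0],0],
  [[2,0,0],[0,0,0],0],
  [[2,0,0],[0,0,0],0],
  [[1,0,0],[0,0,0],0],
  [[1,0,0],[0,0,0],0],
])

```text
clock: 36.9
position: [479.6, 282.9, 38.4]
ee_rot: [0.678, 0.735, 0.0, 0.0]
contact_force: [-0.5, -3.0, -1.8]
gripper_width: 0.4
grasp_force: 1.5
```

>>> send_rows([
  [[1,0,0],[0,0,0],0],
  [[1,0,0],[0,0,0],0],
  [[1,0,0],[0,0,0],0],
  [[1,0,0],[0,0,0],0],
])

```text
clock: 37.3
position: [479.3, 286.9, 38.4]
ee_rot: [0.678, 0.735, 0.0, 0.0]
contact_force: [0.3, -2.8, -1.1]
gripper_width: -0.5
grasp_force: 1.5
```

>>> send_rows([
  [[1,0,0],[0,0,0],0],
  [[1,0,0],[0,0,0],0],
  [[1,0,0],[0,0,0],0],
])

```text
clock: 37.6
position: [479.0, 288.9, 38.4]
ee_rot: [0.678, 0.735, -0.001, 0.0]
contact_force: [3.9, -8.7, -1.6]
gripper_width: -0.0
grasp_force: 4.1
```

>>> send_rows([
  [[1,0,0],[0,0,0],0],
  [[1,0,0],[0,0,0],0],
  [[0,0,0],[0,0,0],0],
])

```text
clock: 37.9
position: [479.0, 289.0, 38.4]
ee_rot: [0.678, 0.735, -0.002, 0.001]
contact_force: [5.8, -12.3, -0.3]
gripper_width: 0.3
grasp_force: 5.7
```

The tray is on its stop: it stays at 289.0 mm while the force climbs. I'll back away and check by code.

>>> send_rows([
  [[-3,0,0],[0,0,0],0],
  [[-10,0,0],[0,0,0],0],
  [[-20,0,0],[0,0,0],0],
  [[-30,0,0],[0,0,0],0],
  [[-20,0,-20],[0,0,0],0],
  [[0,0,-40],[0,0,0],0],
  [[0,0,-45],[0,0,0],0],
  [[0,0,-45],[0,0,0],0],
])

```text
clock: 38.7
position: [485.2, 207.8, 190.2]
ee_rot: [0.678, 0.735, 0.0, -0.0]
contact_force: [1.3, 1.5, -0.1]
gripper_width: -0.1
grasp_force: 0.0
```

>>> send_rows([
  [[-30,40,0],[0,0,0],0],
  [[-20,45,0],[0,0,0],0],
  [[0,30,0],[0,0,0],0],
  [[0,0,0],[0,0,0],0],
])

```text
clock: 39.1
position: [607.1, 167.0, 187.7]
ee_rot: [0.679, 0.734, 0.001, 0.0]
contact_force: [0.3, -0.2, -1.0]
gripper_width: -0.0
grasp_force: 0.0
```

Run:
```python
from wp import *
to(400,100,200)
t=get_image("top")[:,:,::-1];s=get_image("scene")[:,:,::-1];cv2.imwrite("raw10t.png",t);cv2.imwrite("raw10s.png",s)
t0=cv2.imread("raw_top0.png");ct=camera_info("top")
# bystander/fixture patches: mean abs change
for n,(x,y,w,h) in dict(clamp=(340,268,52,34),mallet=(392,268,78,36),rackbars=(444,200,12,55)).items():
    print(n,np.abs(t[y:y+h,x:x+w].astype(int)-t0[y:y+h,x:x+w]).mean())
# handles after shutting: expected front wall pixel columns
d=np.array([np.cos(1.635),np.sin(1.635)]);n=np.array([-d[1],d[0]]);o=np.array([534.6,413.5])
for l in(64.5,-64.5): print("handle exp",proj(ct,np.array([[*(o-111*d+l*n),50]])))
# spatula blade: fit
h=cv2.cvtColor(t,cv2.COLOR_BGR2HSV);m=((h[:,:,1]<70)&(h[:,:,2]>70)).astype(np.uint8);m[:, :235]=0;m[:190]=0;m[250:]=0;m[:,330:]=0
k,l,st,ce=cv2.connectedComponentsWithStats(m);i=1+np.argmax(st[1:,4]);print(st[i],cv2.minAreaRect(np.argwhere(l==i)[:,::-1].astype(np.float32)))
P=np.array([572.2,-44]);f=np.array([np.cos(1.664),np.sin(1.664)]);g=np.array([-f[1],f[0]])
print("exp blade",proj(ct,np.array([[*(P+a*f+b*g),14] for a in(52.5,147.5) for b in(-28,28)])))
b=(t.astype(int)).sum(2);row=t[:,:].astype(int)
for v in(195,205,215,225,235,245,252): print(v,[int(x) for x in b[v,140:200:3]])
```

```text
t 39.1 pos [607.107 167.022 187.687] psi 1.648 tiltz [ 0.002  0.001 -1.   ] j [ 0.525  0.423 -0.045  0.    -1.101  2.694] w -0.0 g 0.0 F [ 0.313 -0.193 -1.044]
shift [ -50.771 -211.654  -12.726] turn [ 0.002 -0.001 -0.   ]
clamp 5.473039215686274
mallet 17.65242165242165
rackbars 15.066666666666666
handle exp [[166.224 253.064]]
handle exp [[164.335 202.016]]
[246 208  49  25 869] ((270.4467468261719, 219.41395568847656), (21.728578567504883, 48.255550384521484), 84.80557250976562)
exp blade [[281.69  207.34 ]
 [284.065 228.682]
 [245.133 211.187]
 [247.213 232.575]]
195 [255, 311, 302, 294, 284, 260, 211, 224, 209, 208, 212, 213, 202, 198, 205, 208, 205, 203, 202, 199]
205 [180, 123, 527, 249, 146, 148, 206, 223, 193, 202, 204, 209, 206, 202, 195, 196, 196, 198, 206, 207]
215 [507, 503, 507, 332, 194, 192, 240, 210, 201, 195, 196, 199, 200, 196, 199, 201, 204, 202, 209, 210]
225 [440, 515, 513, 478, 192, 187, 236, 195, 194, 195, 200, 201, 208, 202, 200, 201, 191, 193, 198, 204]
235 [229, 206, 498, 511, 188, 191, 240, 198, 199, 201, 202, 197, 189, 198, 205, 202, 195, 190, 193, 196]
245 [237, 229, 214, 422, 174, 173, 246, 180, 197, 206, 203, 205, 208, 198, 195, 198, 201, 199, 193, 191]
252 [258, 244, 235, 220, 207, 142, 263, 202, 280, 209, 207, 201, 199, 195, 197, 199, 194, 191, 192, 191]
```

Run:
```python
from wp import *
g=lambda f:cv2.cvtColor(cv2.imread(f),cv2.COLOR_BGR2GRAY).astype(np.float32)
a,b=g("raw_top0.png"),g("raw10t.png")
h=lambda f:cv2.cvtColor(cv2.imread(f),cv2.COLOR_BGR2HSV)
A,B=h("raw_top0.png"),h("raw10t.png")
def red(H,x0,x1,y0,y1):
    m=((H[:,:,0]<9)&(H[:,:,1]>150)&(H[:,:,2]>60)).astype(np.uint8);m[:y0]=0;m[y1:]=0;m[:,:x0]=0;m[:,x1:]=0
    q=np.argwhere(m);return len(q),q.mean(0) if len(q) else None
print("clamp",red(A,335,400,265,305),red(B,335,400,265,305));print("mallet",red(A,430,480,260,310),red(B,430,480,260,310))
for n,(x,y,w,k) in dict(mallet=(392,268,78,36),prot=(190,270,40,40)).items(): print(n,cv2.phaseCorrelate(a[y:y+k,x:x+w].copy(),b[y:y+k,x:x+w].copy()))
c=camera_info("scene");s=cv2.imread("raw9s.png")
d=np.array([np.cos(1.623),np.sin(1.623)]);n=np.array([-d[1],d[0]])
for p,q in((-40,-55),(40,-55),(40,55),(-40,55),(0,0),(-58,0),(0,-73),(0,73)):
    u=proj(c,np.array([[*(np.array([547.5,239.3])+p*d+q*n),66]]))[0].round().astype(int);print(p,q,u,s[u[1],u[0]])
print(monitor.read_state()["contact_force"])
```

```text
clamp (331, array([287.169, 364.586])) (331, array([287.139, 364.462]))
mallet (0, None) (0, None)
mallet ((0.0590743321233802, 0.3940758760657772), 0.5168051924970415)
prot ((0.006448512364499948, 0.025486168457035774), 0.9967464086413383)
-40 -55 [324 260] [190 209 220]
40 -55 [356 280] [189 207 218]
40 55 [390 255] [191 210 220]
-40 55 [358 238] [193 211 221]
0 0 [357 257] [194 212 222]
-58 0 [335 245] [ 75  95 116]
0 -73 [334 274] [71 75 81]
0 73 [379 242] [70 75 80]
[-0.933 -0.551 -0.05 ]
```

```bash
python3 -c "
from bench import job_done
print(job_done())"
```

```text
the job is handed in; nothing more can be done
None
```

The job is handed in at about 39 s of the 70 s allowed: the panel is on the tray's ribs, the tray is shut against its stop, the spatula lies flat on the board, and the clamp, mallet and protector show no movement. The panel was last checked in place just before the push, since it can't be seen inside the unit.

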